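# Load an angle bracket under the spring leaf of a drill jig

## Robot

A 6-joint arm with a two-finger parallel gripper is mounted at the origin on the work surface. World frame = base frame: x ahead of the robot, y to its left, z up, the work surface at z = 0. Lengths are in m, angles in rad, forces in N, time in s.
With the tool pointing down it reaches from about 0.35 to 0.975 m from the base axis. Payload 17.4 kg.
Tool frame: the origin (TCP) lies at the very end of the fingers, on their centre line; the grasp point (between the pads) lies 19 mm behind it (grip_point_offset is the distance from the TCP to the grasp point, in m); z points along the fingers, x is the direction in which the jaws open and shut, and the axes are right-handed (so a half turn about z gives the same grasp; the last joint's range is limited). The gripper opens to 85 mm and grips with 20 to 120 N. Pads are 22 mm wide; open, the fingers measure 114 mm over their backs; the gripper's body (76 mm by 85 mm) begins 54 mm behind the grasp point. The pads swing forward as they close: fully open they stand 13 mm farther back than shut.
Start: joints at [-1.225, 0.116, 1.442, -0, 1.584, -0.038], TCP at [0.253, -0.626, 0.231] pointing down, gripper open.
Joint ranges: [-2.83, 2.83], [-0.83, 2.19], [0.07, 2.5], [-1.14, 4.28], [0.01, 3], [-2.97, 2.97]. Speed limits (rad/s): [1.89, 1.89, 2.22, 3.14, 3.14, 3.14].

## Interface

Orientations are given as a 3x3 rotation matrix whose columns are the frame's x, y, z axes.
In Python, from rig import read_state, snapshot, hand_in, grip_point_offset gives the robot as it stands. The module is installed in compiled form; this text tells all that it offers.
- The arm moves only by the shell command python3 -m handwheel 'ROWS'. ROWS is JSON, a list of rows, each an object with "gripper": the finger opening in mm, from 0 to 85.4; "slide": the shift along the world's x, y, z in units of 60 mm (1.0 is 60 mm), a list of three; "delta_rot": the turn, a rotation vector about the world's x, y, z in units of 10 degrees (1.0 is 10 degrees), a list of three. A call has 1 to 20 rows; each row shifts and turns the pose as measured when the row begins; what a row does not reach is not made up. A row lasts 1/8 s, in which the tool goes at most 62.5 mm and 10.7 degrees, less where a joint would pass 70% of its speed; a pose out of reach is approached as far as the arm can. A call is refused whole if a number of a shift passes 1 or a number of a turn 1, either way. A call with a gripper value outside its range is refused whole. The fingers move at their own pace and stop on an object; the grip force is fixed at half the most. Time passes only in rows, so rows that do not move let the fingers close. It gives the time, the measured TCP pose, the force and the opening at its end, in the units of the state.
- read_state(): the state, without advancing time (a new reading comes with each control period).
- snapshot(name): name is "side" or "top"; returns a dict with "frame" (420x560x3 uint8, red, green, blue), "mtx" (3x3 intrinsics, pixels), "k1" (the pictures are not rectified: a ray, as slopes to the right and down, at radius r is drawn at 1 + k1 r^2 times it, then the intrinsics apply), "R" (3x3) and "t" (3): a world point X has camera coordinates R X + t. Camera axes: x right, y down, z forward; pixel columns grow to the right and rows downward; lengths in m; the calibration is good to about 2 mm. A picture is of the moment at which its call begins. There is no depth.
- hand_in(): hands the job in, once; it reports no verdict.
The state is a dict: "time_s": time; "joint_positions": joint angles; "dq": joint speeds; "joint_efforts": joint torques, N m; "tool_pos": TCP position; "ee_rot": TCP orientation; "ft_force": force on the tool from outside, world axes, zero at the start; "wrist_torque": the same for the moment, N m; "grip_width": opening from 0.0 (shut) to 1.0 (fully open).
Only numpy, scipy, OpenCV 4.12 (cv2) and the standard library are available. Lean on these libraries where they do the work, as an engineer would, in place of code of your own. Each camera call takes 0.05 s, during which the arm holds its last target.

## Task

Load the drill jig: press its finger bar down with one fingertip to hold the spring-closed flap up, and with the other fingertip push the angle bracket that stands in the guide under the raised flap until its nose is fully home against the stop. Keep the flap up until the bracket is home, then take the fingers away so that the flap shuts flat on the bracket's foot. Only press and push: do not pick up or tip the bracket, and leave everything else on the bench where it is.

Things in the scene. Friction and masses are not known exactly. Their poses are not given: they have to be found in the camera images.
- jig: Steel leaf drill jig bolted to the bench. Origin on the bench surface; x = feed direction (away from its loading end), y to the left, z up. The front edge of its flap is at x = 0. Base plate 240 x 175 x 14 mm (x -140 to 100, y -100 to 75 mm). Along the middle runs a flat bed (top 32 mm above the bench, 66 mm wide) on which the bracket slides.
- jig_entry (a point): Point on the bed's top (32 mm above the bench), on the guide's centre line, below the flap's front edge (jig x = 0, y = 0). Axes as the jig's. Two guide rails, 8 mm tall and 10 mm wide, run along the feed from x = -140 to 55, 39.4 mm apart inside; the bracket moves between them.
- jig_stop (a point): Foot of the end stop's face, on the bed, on the guide's centre line (jig x = 54, y = 0, z = 32 mm); axes as the jig's. The stop is a steel block across the guide, 14 mm tall, 18 mm thick, just beyond the flap. Home, the bracket's rear face is at jig x = -16, in front of the flap.
- jig_hinge (a point): Front end of the flap's hinge pin (jig x = 0, y = -40, z = 44 mm). The pin runs parallel to the feed along the flap's right side. Two hinge lugs, 11 mm long and 14 mm wide, top 48 mm above the bench (knuckles to 53), stand at jig x = -6.5 and 57.5.
- leaf (a joint): Angle of the flap, rad: 0 = sprung shut, nothing under it (too low for the bracket to enter); about 0.09 = flat on the bracket's foot; 0.70 = fully up. Let go, it springs shut. Pressing the finger bar down raises it: about 3 N at the bar to start, 5 N at 0.45. Above 0.25 the foot passes clear underneath; at 0.45 the flap's left edge is about 40 mm above the bed.
- bush_top (a point): Middle of the top of the brass drill bush (26 mm across, 10 mm tall) on the flap. The flap (leaf) is a steel plate 10 mm thick over jig x 0 to 50, y -46 to 32 mm, hinged along its right side; it covers the guide in front of the stop. Shut, this point is about 60 mm above the bench, at jig x = 27, y = 0.
- bar_mid (a point): Point on the finger bar's top, on its centre line (jig x = -55, y = -68). The bar, part of the flap, is a steel strip 20 mm wide, 8 mm thick, parallel to the feed from jig x = -105 to 50, right of the hinge. Its top here: 54.5 mm above the bench with the flap shut, about 42 at leaf = 0.45, 34 at 0.70. A fingertip can slide along it while pressing.
- bar_front (a point): Point on the finger bar's top, on its centre line, at its end nearest the loading end (jig x = -105, y = -68).
- bracket: Steel angle bracket to load, about 0.34 kg, on the jig's bed between the rails, in front of the flap. Flat foot 70 mm long (x), 36 wide, 12 thick, nose towards the stop; upright leg 10 mm thick, 36 wide, its top 48 mm above the bed, at the foot's rear end: its outer face is the rear face to push. Origin: centre of the foot's underside; x to the nose, z up.
- bracket_nose (a point): Middle of the lower front edge of the bracket's foot (35 mm ahead of its origin); it meets the jig's stop when the bracket is home.
- bracket_heel (a point): Middle of the bracket's flat rear face (35 mm behind its origin), 20 mm above the bed.
- spare: a second steel angle bracket, the same as the one to load, standing on the bench 125 to 145 mm to the left (jig's +y) of the jig's centre line; leave it. Origin: centre of its underside
- slip_bush: brass headed drill bush, 28 mm across, 23 mm tall, standing on the jig's base plate, on its left towards the far end; leave it. Origin: centre of its underside
- coupling: dark steel pipe coupling standing on end on the bench to the right (jig's -y) of the jig, 48 mm across, 42 mm tall; leave it. Origin: centre of its underside
- chuck_key: steel T-shaped drill chuck key, 60 mm long, 64 mm across its bar, 12 mm thick, lying on the bench by the jig's far left corner; leave it. Origin: its underside, in the middle of the shank
- wrench: steel wrench, 200 mm, lying on the bench to the left; leave it. Origin: its underside, near its middle
- weight: steel 0.5 kg test weight with a knob, 44 mm across, 66 mm tall, standing on the bench to the right; leave it. Origin: centre of its underside
There are look-alikes about, which are no part of the job. What is shaped like the bracket but green or pink is not meant.

How it is judged:
By the outcome, as a careful person would: the job done as asked, in the order asked, and still so for the second after the job is handed in, with the robot touching nothing.
It also fails if it takes over 45 s, if anything falls off the work surface, if the arm or the gripper's body presses on something with over 40 N, if the wrist force passes 120 N, or if a joint passes its speed limit or range.

## Working session

There is one attempt and no reset: what is moved stays moved. The work goes in short steps, Python scripts to look and compute and a shell command to move; the robot and the scene stay as the last step left them, time stands still between calls to the robot, and variables do not carry over. Pictures are saved under pics/ and viewed, and the job is handed in when it is done.

```bash
mkdir -p pics
cat > h.py <<'E'
import numpy as np,cv2
from rig import read_state,snapshot
def snap(n,f):
    s=snapshot(n); cv2.imwrite('pics/'+f,cv2.cvtColor(s['frame'],cv2.COLOR_RGB2BGR)); 
    np.savez('pics/'+f[:-4]+'.npz',**{k:np.array(v) for k,v in s.items()}); return s
def load(f): return dict(np.load('pics/'+f+'.npz'))
def ray(s,u,v):
    K=s['mtx'];k=float(s['k1'])
    d=np.array([(u-K[0,2])/K[0,0],(v-K[1,2])/K[1,1]]);x=d.copy()
    for _ in range(30): x=d/(1+k*(x@x))
    R=s['R'];return -R.T@s['t'],R.T@np.array([x[0],x[1],1])
def onz(s,u,v,z):
    c,d=ray(s,u,v);return c+d*(z-c[2])/d[2]
def proj(s,X):
    p=s['R']@np.array(X)+s['t'];x=p[:2]/p[2];x=x*(1+float(s['k1'])*(x@x));K=s['mtx']
    return np.array([K[0,0]*x[0]+K[0,2],K[1,1]*x[1]+K[1,2]])
def tri(s1,p1,s2,p2):
    c1,d1=ray(s1,*p1);c2,d2=ray(s2,*p2)
    A=np.stack([d1,-d2],1);t=np.linalg.lstsq(A,c2-c1,rcond=None)[0]
    a=c1+d1*t[0];b=c2+d2*t[1];return (a+b)/2,np.linalg.norm(a-b)
E
python3 - <<'E'
from h import *
for n in('side','top'):
    s=snap(n,n+'0.png');print(n,-s['R'].T@s['t'],s['k1'])
print(read_state())
E
```

```text
side [0.03825499 0.92428766 0.75444517] -0.027051085910402648
top [ 0.36932372 -0.01438041  1.10661812] -0.12382796394914365
{'time_s': 0.1, 'joint_positions': array([-1.22483134e+00,  1.16471753e-01,  1.44220652e+00,  2.05575666e-05,
        1.58396117e+00, -3.78496204e-02]), 'dq': array([ 0.00092271, -0.00123926, -0.00259177, -0.00127288,  0.00183084,
       -0.00046551]), 'joint_efforts': array([ 1.50114483e-03, -7.33663273e+01, -6.33790612e+01, -1.45051931e-04,
        5.18443238e-03,  1.09919903e-06]), 'tool_pos': array([ 0.25267285, -0.62575284,  0.23060824]), 'ee_rot': array([[ 3.74460315e-01, -9.27242881e-01, -3.35631894e-04],
       [-9.27242352e-01, -3.74460461e-01,  9.91732339e-04],
       [-1.04525762e-03, -6.01522978e-05, -9.99999452e-01]]), 'ft_force': array([0.19504439, 0.15269163, 0.60389551]), 'wrist_torque': array([ 0.00560215,  0.0099582 , -0.03215767]), 'grip_width': 0.9989360544841996}
```

View pics/side0.png

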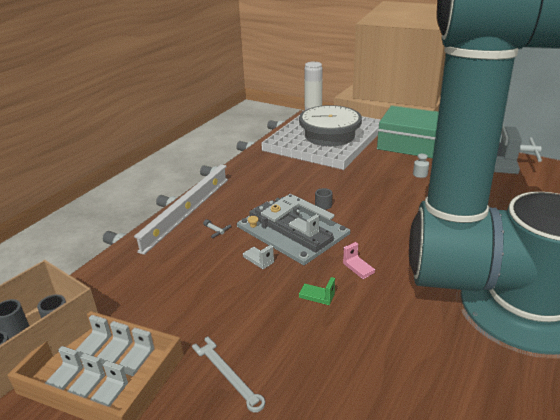

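View pics/top0.png

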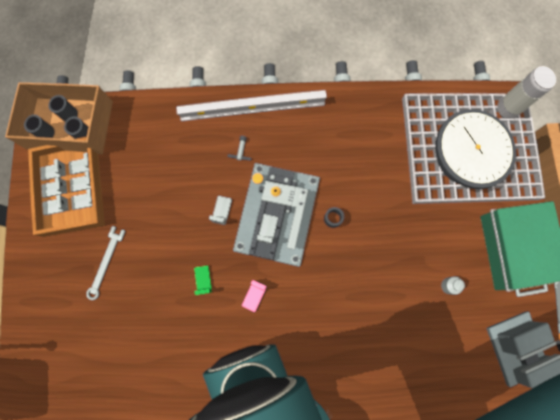

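The top view shows the jig at about (277,215) with the bracket in its guide at (268,230). The spare is at (221,209), and the green (203,280) and pink (254,296) brackets are look-alikes. I'll enlarge the jig to confirm.

Run:
```python
import cv2
a=cv2.imread('pics/top0.png')[155:275,200:350];cv2.imwrite('pics/topc.png',cv2.resize(a,None,fx=5,fy=5,interpolation=cv2.INTER_CUBIC))
a=cv2.imread('pics/side0.png')[180:270,225:360];cv2.imwrite('pics/sidec.png',cv2.resize(a,None,fx=5.9,fy=5.9,interpolation=cv2.INTER_CUBIC))
```

```text
(no output)
```

View pics/topc.png

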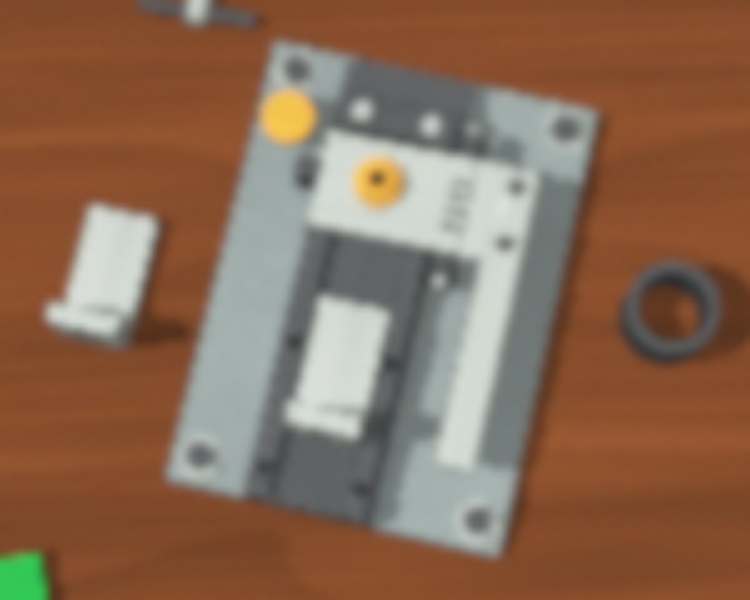

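View pics/sidec.png

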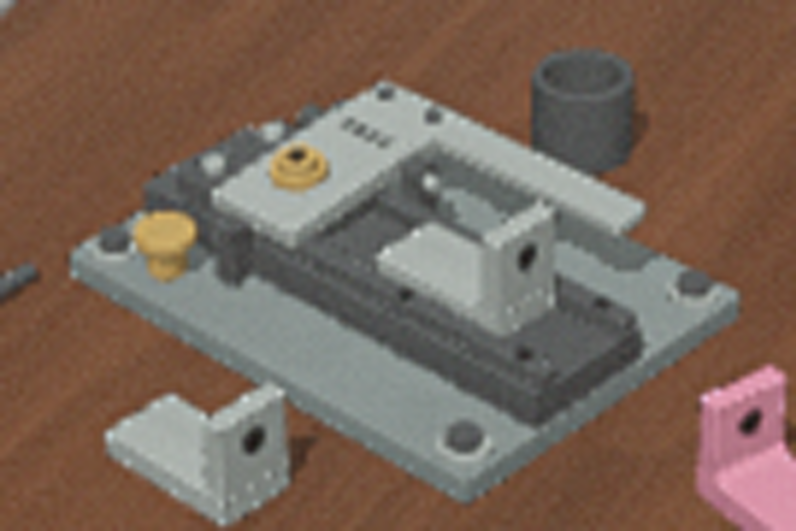

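The crop confirms the target: it is the grey bracket between the rails, at crop (342,365) in the top view. The spare stands off the jig, to the left. Next I'll get the jig pose from the plate corners, with the bush and bar as checks.

```bash
cat > meas.py <<'E'
from h import *
T=load('top0');S=load('side0')
tc=lambda U,V:((U+.5)/5-.5+200,(V+.5)/5-.5+155)
sc=lambda U,V:((U+.5)/5.9-.5+225,(V+.5)/5.9-.5+180)
J=np.array([[100,75],[100,-100],[-140,-100],[-140,75]])/1000
P=np.array([onz(T,*tc(*p),.014)[:2] for p in[(272,42),(602,108),(502,555),(168,482)]])
Ps=np.array([onz(S,*sc(*p),.014)[:2] for p in[(72,257),(738,297),(463,483)]])
def fit(A,B):
    a=A-A.mean(0);b=B-B.mean(0);H=a.T@b
    th=np.arctan2(H[0,1]-H[1,0],H[0,0]+H[1,1]);R=np.array([[np.cos(th),-np.sin(th)],[np.sin(th),np.cos(th)]])
    t=B.mean(0)-R@A.mean(0);return th,R,t,B-(A@R.T+t)
E
python3 - <<'E'
from meas import *
for A,B in((J,P),(J[[0,2,3]],Ps),(np.r_[J,J[[0,2,3]]],np.r_[P,Ps])):
    th,R,t,e=fit(A,B);print(th,np.degrees(th),t);print((e*1000).round(1).tolist())
jig=lambda p:((R.T@(p[:2]-t))*1000).round(1)
def c(n,tp,sp,z=None):
    X,g=tri(T,tc(*tp),S,sc(*sp));print(n,jig(X),(X[2]*1000).round(1),'gap',(g*1000).round(1))
c('bush',(377,178),(297,155))
c('barfront L',(438,462),(622,235)); c('barfront R',(475,468),(645,210))
c('brk noseL',(320,297),(380,250)); c('brk top rearR',(360,437),(548,205)); c('brk top rearL',(287,418),(487,240))
print('coupling',jig(onz(T,*tc(670,300),.042)),'slip',jig(onz(T,*tc(289,116),.037)))
E
```

```text
-0.24576845235209901 -14.081495057237344 [ 0.5929198  -0.00221129]
[[-0.7, 1.3], [0.3, -2.2], [0.7, 0.7], [-0.3, 0.2]]
-0.25760719395601545 -14.759804985887694 [0.5921364  0.00060088]
[[-3.4, -0.1], [1.6, 1.2], [1.8, -1.1]]
-0.2513748031720179 -14.402715297688403 [ 0.59269054 -0.00093414]
[[-0.8, 0.7], [1.2, -3.1], [1.3, -1.5], [-0.6, -1.7], [-3.6, 0.7], [0.7, 3.7], [1.9, 1.2]]
bush [27.7  1.1] 61.3 gap 0.7
barfront L [-103.7  -60. ] 47.9 gap 1.9
barfront R [-102.3  -78. ] 51.0 gap 0.4
brk noseL [-35.5  16.1] 47.9 gap 1.3
brk top rearR [-101.3  -19.4] 81.4 gap 4.1
brk top rearL [-100.3   16.9] 82.0 gap 3.9
coupling [   3.4 -155.6] slip [55.7 54.6]
```

```bash
cat >> h.py <<'E'
TH=-0.2514;JR=np.array([[np.cos(TH),-np.sin(TH)],[np.sin(TH),np.cos(TH)]]);JT=np.array([.5927,-.0009])
def j2w(x,y):return JT+JR@np.array([x,y])/1000
def w2j(p):return (JR.T@(np.array(p[:2])-JT))*1000
def plan(x,y,tipz=None,ang=-66.2):
    s=read_state();p=s['tool_pos'];w=j2w(x,y)
    R=s['ee_rot'];a=np.degrees(np.arctan2(R[1,0],R[0,0]));d=(np.degrees(TH)+ang-a+180)%360-180
    print('t',s['time_s'],'tcp',p.round(4),'jig',w2j(p).round(1),'yaw in jig',round(a-np.degrees(TH),1),'F',s['ft_force'].round(1),'grip',round(s['grip_width']*85.4,1),'tilt',R[:,2].round(3))
    print('slide units',((w-p[:2])/.06).round(2),'z',None if tipz is None else round((tipz-p[2])/.06,2),'yaw units',round(d/10,2))
E
python3 -c "
from h import *
plan(-108,-34,.12)"
```

```text
t 0.1 tcp [ 0.2527 -0.6258  0.2306] jig [-173.9 -689.8] yaw in jig -53.6 F [0.2 0.2 0.6] grip 85.3 tilt [-0.     0.001 -1.   ]
slide units [ 3.78 10.31] z -1.84 yaw units -1.26
```

```bash
python3 -m handwheel '[{"gripper":60,"slide":[0.3,0.82,0],"delta_rot":[0,0,-0.1]},{"gripper":60,"slide":[0.3,0.82,0],"delta_rot":[0,0,-0.1]},{"gripper":60,"slide":[0.3,0.82,0],"delta_rot":[0,0,-0.1]},{"gripper":60,"slide":[0.3,0.82,0],"delta_rot":[0,0,-0.1]},{"gripper":60,"slide":[0.3,0.82,0],"delta_rot":[0,0,-0.1]},{"gripper":60,"slide":[0.3,0.82,0],"delta_rot":[0,0,-0.1]},{"gripper":60,"slide":[0.3,0.82,0],"delta_rot":[0,0,-0.1]},{"gripper":60,"slide":[0.3,0.82,0],"delta_rot":[0,0,-0.1]},{"gripper":60,"slide":[0.3,0.82,0],"delta_rot":[0,0,-0.1]},{"gripper":60,"slide":[0.3,0.82,0],"delta_rot":[0,0,-0.1]},{"gripper":60,"slide":[0.3,0.82,0],"delta_rot":[0,0,-0.1]},{"gripper":60,"slide":[0.3,0.82,0],"delta_rot":[0,0,-0.1]}]' | tail -c 400; python3 -c "
from h import *
plan(-108,-34,.12)"
```

```text
time_s: 1.6
tool_pos: [0.4696, -0.0178, 0.2262]
ee_rot: [[0.161, -0.987, -0.001], [-0.987, -0.161, 0.005], [-0.005, -0.0, -1.0]]
ft_force: [1.2, -0.4, 0.2]
grip_width: 0.703
t 1.6 tcp [ 0.4696 -0.0178  0.2262] jig [-115.  -47.] yaw in jig -66.3 F [ 1.2 -0.4  0.2] grip 60.0 tilt [-0.001  0.005 -1.   ]
slide units [0.17 0.18] z -1.77 yaw units 0.01
```

```bash
python3 -m handwheel '[{"gripper":60,"slide":[0.17,0.18,-0.6],"delta_rot":[0,0,0]},{"gripper":60,"slide":[0,0,-0.6],"delta_rot":[0,0,0]},{"gripper":60,"slide":[0,0,-0.6],"delta_rot":[0,0,0]},{"gripper":60,"slide":[0,0,0],"delta_rot":[0,0,0]}]' | tail -c 400
python3 - <<'E'
from h import *
plan(-108,-34,.10)
for n,b in(('side',(180,270,225,360)),('top',(155,275,200,350))):
    s=snap(n,n+'1.png');a=cv2.imread(f'pics/{n}1.png')[b[0]-50:b[1],b[2]:b[3]];cv2.imwrite(f'pics/{n}1c.png',cv2.resize(a,None,fx=4,fy=4,interpolation=cv2.INTER_CUBIC)[:600])
E
```

```text
time_s: 2.1
tool_pos: [0.48, -0.0025, 0.115]
ee_rot: [[0.167, -0.986, -0.001], [-0.986, -0.167, 0.006], [-0.006, 0.0, -1.0]]
ft_force: [0.5, -0.1, 0.5]
grip_width: 0.705
t 2.1 tcp [ 0.48   -0.0025  0.115 ] jig [-108.8  -29.6] yaw in jig -66.0 F [ 0.5 -0.1  0.5] grip 60.2 tilt [-0.001  0.006 -1.   ]
slide units [-0.01 -0.07] z -0.25 yaw units -0.02
```

View pics/side1c.png

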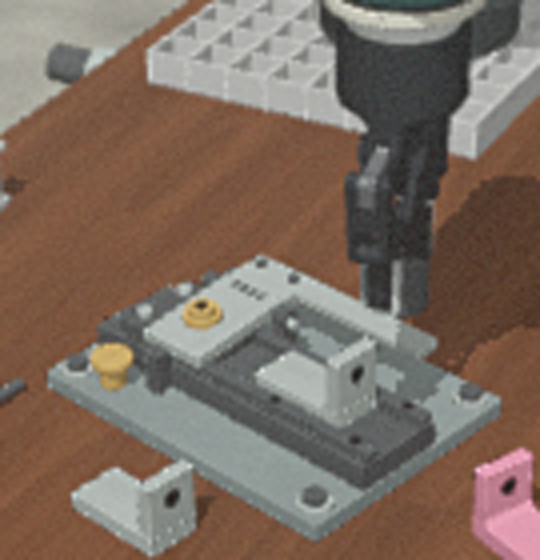

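View pics/top1c.png

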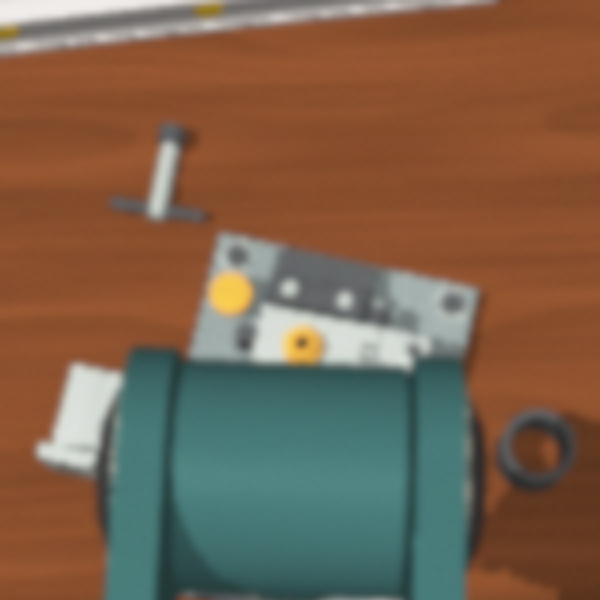

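Run:
```python
from h import *
s=load('side1');f=lambda p:((np.array(proj(s,p))-[225,130]+.5)*4-.5).round(0)
st=read_state();p=st['tool_pos'];ax=st['ee_rot'][:,0]
for dz in(0,.005,.01): print(dz,'bar',f(p+ax*.037+[0,0,dz]),'push',f(p-ax*.037+[0,0,dz]))
c=j2w(-103,0);print('heel top pred',f([*c,.080]), 'barfront', f([*j2w(-105,-68),.0545]))
```

```text
0 bar [411. 254.] push [376. 316.]
0.005 bar [411. 247.] push [376. 309.]
0.01 bar [412. 240.] push [376. 301.]
heel top pred [356. 356.] barfront [430. 346.]
```

Run:
```python
import cv2
a=cv2.imread('pics/side1.png')[130:230,280:350];cv2.imwrite('pics/side1d.png',cv2.resize(a,None,fx=6,fy=6,interpolation=cv2.INTER_CUBIC))
```

```text
(no output)
```

View pics/side1d.png

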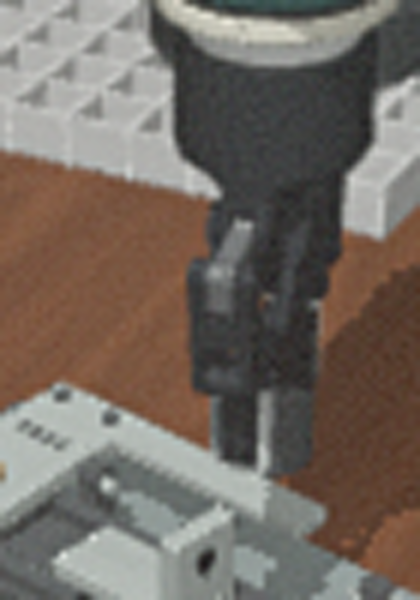

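The light patch beside the near finger is just the coupling in the background. The push finger's tip is about 4 mm above the TCP height. Next I descend to just above the bar.

```bash
python3 -m handwheel '[{"gripper":60,"slide":[0,-0.07,-0.4],"delta_rot":[0,0,0]},{"gripper":60,"slide":[0,0,-0.4],"delta_rot":[0,0,0]},{"gripper":60,"slide":[0,0,-0.1],"delta_rot":[0,0,0]},{"gripper":60,"slide":[0,0,0],"delta_rot":[0,0,0]}]' | tail -c 400
python3 - <<'E'
from h import *
plan(-108,-35,.05)
for n,b in(('side',(160,260,260,360)),):
    s=snap(n,n+'2.png');a=cv2.imread(f'pics/{n}2.png')[b[0]:b[1],b[2]:b[3]];cv2.imwrite(f'pics/{n}2c.png',cv2.resize(a,None,fx=6,fy=6,interpolation=cv2.INTER_CUBIC)[:600])
E
```

```text
time_s: 2.7
tool_pos: [0.4852, -0.0078, 0.0714]
ee_rot: [[0.166, -0.986, 0.014], [-0.986, -0.166, 0.005], [-0.002, -0.014, -1.0]]
ft_force: [0.7, -0.1, 0.6]
grip_width: 0.7
t 2.7 tcp [ 0.4852 -0.0078  0.0714] jig [-102.4  -33.4] yaw in jig -66.1 F [ 0.7 -0.1  0.6] grip 59.8 tilt [ 0.014  0.005 -1.   ]
slide units [-0.1 -0. ] z -0.36 yaw units -0.01
```

View pics/side2c.png

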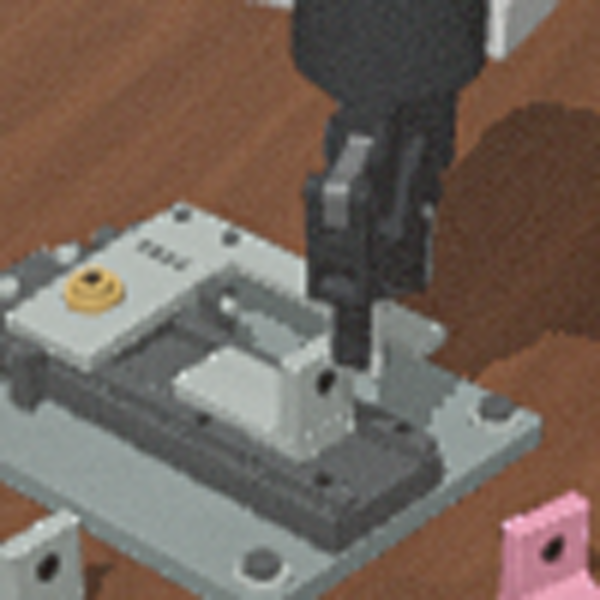

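```bash
python3 -m handwheel '[{"gripper":60,"slide":[-0.13,0.03,0],"delta_rot":[0,-0.08,0]},{"gripper":60,"slide":[0,0,0],"delta_rot":[0,0,0]}]' | tail -c 400
python3 - <<'E'
from h import *
plan(-109,-35,.05)
E
```

```text
time_s: 3.0
tool_pos: [0.4776, -0.0059, 0.0734]
ee_rot: [[0.166, -0.986, 0.031], [-0.986, -0.166, 0.005], [0.001, -0.032, -0.999]]
ft_force: [0.8, -0.2, -0.9]
grip_width: 0.703
t 3.0 tcp [ 0.4776 -0.0059  0.0734] jig [-110.2  -33.4] yaw in jig -66.1 F [ 0.8 -0.2 -0.9] grip 60.0 tilt [ 0.031  0.005 -0.999]
slide units [ 0.01 -0.03] z -0.39 yaw units -0.01
```

```bash
python3 -m handwheel '[{"gripper":60,"slide":[0,-0.03,-0.1],"delta_rot":[0,0.18,0]},{"gripper":60,"slide":[-0.03,0,-0.05],"delta_rot":[0,0,0]},{"gripper":60,"slide":[0,0,-0.03],"delta_rot":[0,0,0]}]' | tail -c 400
python3 - <<'E'
from h import *
plan(-110,-35,.05)
E
```

```text
time_s: 3.38
tool_pos: [0.4759, -0.0078, 0.0624]
ee_rot: [[0.166, -0.986, -0.002], [-0.986, -0.166, 0.005], [-0.005, 0.001, -1.0]]
ft_force: [-0.1, 0.0, 0.2]
grip_width: 0.702
t 3.375 tcp [ 0.4759 -0.0078  0.0624] jig [-111.4  -35.7] yaw in jig -66.1 F [-0.1  0.   0.2] grip 59.9 tilt [-0.002  0.005 -1.   ]
slide units [0.03 0.01] z -0.21 yaw units -0.01
```

```bash
for i in 1; do python3 -m handwheel '[{"gripper":60,"slide":[0,0,-0.1],"delta_rot":[0,0,0]},{"gripper":60,"slide":[0,0,-0.06],"delta_rot":[0,0,0]},{"gripper":60,"slide":[0,0,-0.06],"delta_rot":[0,0,0]}]'; done; python3 -c "
from h import *
plan(-110,-35,.05)"; python3 -m handwheel '[{"gripper":60,"slide":[0,0,-0.06],"delta_rot":[0,0,0]},{"gripper":60,"slide":[0,0,-0.06],"delta_rot":[0,0,0]}]';python3 - <<'E'
from h import *
plan(-110,-35,.042)
for n,b in(('side',(160,260,260,360)),):
    s=snap(n,n+'3.png');a=cv2.imread(f'pics/{n}3.png')[b[0]:b[1],b[2]-20:b[3]];cv2.imwrite(f'pics/{n}3c.png',cv2.resize(a,None,fx=6,fy=6,interpolation=cv2.INTER_CUBIC)[:600])
E
```

```text
time_s: 3.75
tool_pos: [0.4759, -0.0079, 0.0482]
ee_rot: [[0.166, -0.986, -0.002], [-0.986, -0.166, 0.004], [-0.005, 0.001, -1.0]]
ft_force: [-0.2, -0.9, 3.7]
grip_width: 0.701
t 3.75 tcp [ 0.4759 -0.0079  0.0482] jig [-111.4  -35.8] yaw in jig -66.1 F [-0.2 -0.9  3.7] grip 59.9 tilt [-0.002  0.004 -1.   ]
slide units [0.03 0.01] z 0.03 yaw units -0.01
time_s: 4.0
tool_pos: [0.4761, -0.0087, 0.0412]
ee_rot: [[0.166, -0.986, -0.002], [-0.986, -0.166, 0.002], [-0.003, 0.001, -1.0]]
ft_force: [-3.8, -5.9, 5.8]
grip_width: 0.704
t 4.0 tcp [ 0.4761 -0.0087  0.0412] jig [-111.   -36.5] yaw in jig -66.1 F [-3.8 -5.9  5.8] grip 60.2 tilt [-0.002  0.002 -1.   ]
slide units [0.02 0.02] z 0.01 yaw units -0.01
```

View pics/side3c.png

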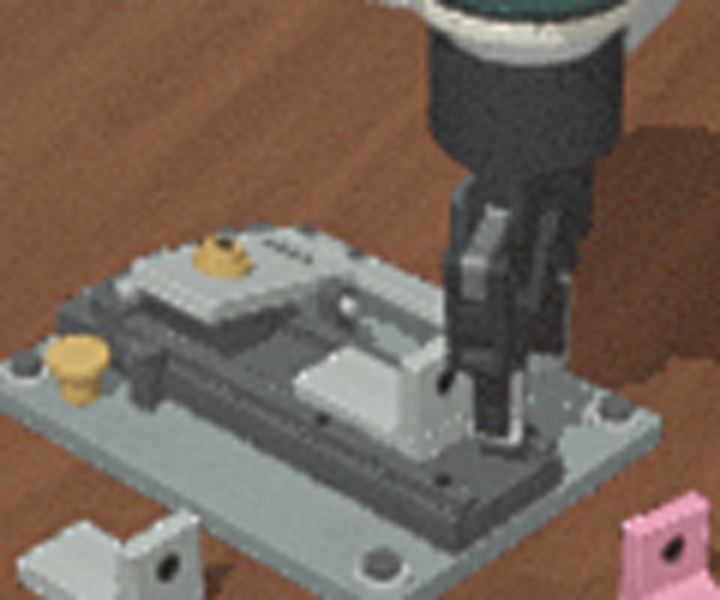

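```bash
cat >> h.py <<'E'
def onjx(s,u,v,x):
    c,d=ray(s,u,v);n=JR[:,0];k=(x/1000-(c[:2]-JT)@n)/(d[:2]@n);X=c+k*d
    return w2j(X).round(1),round(X[2]*1000,1)
E
python3 - <<'E'
from h import *
s=load('side3')
for p in[(213,312),(213,323)]: print(onjx(s,(p[0]+.5)/6-.5+240,(p[1]+.5)/6-.5+160,0))
c=((np.array([(222,241)])+.5)/6-.5+[240,160])[0]; print('bush',onjx(s,*c,27))
E
```

```text
(array([ 0. , 27.3]), np.float64(68.5))
(array([ 0. , 27.6]), np.float64(63.2))
bush (array([27. , -5.5]), np.float64(76.9))
```

```bash
python3 -m handwheel '[{"gripper":60,"slide":[0,0.01,-0.06],"delta_rot":[0,0,0]},{"gripper":60,"slide":[0.07,-0.01,-0.02],"delta_rot":[0,0,0]},{"gripper":60,"slide":[0.1,-0.02,-0.01],"delta_rot":[0,0,0]}]'|grep -v rot; python3 -c "
from h import *
plan(-14,-36,.038)"
```

```text
time_s: 4.42
tool_pos: [0.4859, -0.0108, 0.0356]
ft_force: [-5.3, -2.2, 5.4]
grip_width: 0.705
t 4.425 tcp [ 0.4859 -0.0108  0.0356] jig [-101.   -36.2] yaw in jig -66.1 F [-5.3 -2.2  5.4] grip 60.2 tilt [-0.003  0.    -1.   ]
slide units [ 1.41 -0.36] z 0.04 yaw units -0.01
```

```bash
python3 -m handwheel '[{"gripper":60,"slide":[0.1,-0.025,0.04],"delta_rot":[0,0,0]},{"gripper":60,"slide":[0.1,-0.025,0],"delta_rot":[0,0,0]},{"gripper":60,"slide":[0.1,-0.025,0],"delta_rot":[0,0,0]},{"gripper":60,"slide":[0.1,-0.025,0],"delta_rot":[0,0,0]}]'|grep -v rot
python3 - <<'E'
from h import *
plan(-14,-36,.038)
for n,b in(('side',(160,260,260,360)),):
    s=snap(n,n+'4.png');a=cv2.imread(f'pics/{n}4.png')[b[0]:b[1],b[2]-20:b[3]];cv2.imwrite(f'pics/{n}4c.png',cv2.resize(a,None,fx=6,fy=6,interpolation=cv2.INTER_CUBIC)[:600])
E
```

```text
time_s: 4.92
tool_pos: [0.5091, -0.0173, 0.0381]
ft_force: [-6.0, -1.3, 5.0]
grip_width: 0.705
t 4.925 tcp [ 0.5091 -0.0173  0.0381] jig [-76.9 -36.7] yaw in jig -66.1 F [-6.  -1.3  5. ] grip 60.2 tilt [-0.007 -0.    -1.   ]
slide units [ 1.02 -0.25] z -0.0 yaw units -0.01
```

View pics/side4c.png

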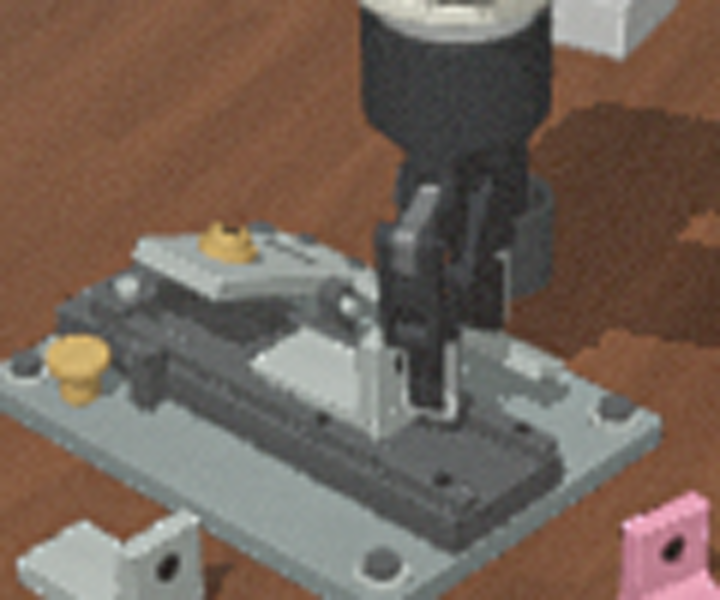

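The flap is well up and the bracket is moving squarely along the guide. I'll keep feeding.

```bash
python3 -m handwheel '[{"gripper":60,"slide":[0.1,-0.025,0],"delta_rot":[0,0,0]},{"gripper":60,"slide":[0.1,-0.025,0],"delta_rot":[0,0,0]},{"gripper":60,"slide":[0.1,-0.025,0],"delta_rot":[0,0,0]},{"gripper":60,"slide":[0.1,-0.025,0],"delta_rot":[0,-0.05,0]}]'|grep -v rot; python3 -c "
from h import *
plan(-14,-36,.038)"; python3 -m handwheel '[{"gripper":60,"slide":[0.1,-0.025,0],"delta_rot":[0,0,0]},{"gripper":60,"slide":[0.1,-0.025,0],"delta_rot":[0,0,0]},{"gripper":60,"slide":[0.1,-0.025,0],"delta_rot":[0,0,0]}]'|grep -v rot;  python3 - <<'E'
from h import *
plan(-14,-36,.038)
for n,b in(('side',(160,260,260,360)),):
    s=snap(n,n+'5.png');a=cv2.imread(f'pics/{n}5.png')[b[0]:b[1],b[2]-40:b[3]-20];cv2.imwrite(f'pics/{n}5c.png',cv2.resize(a,None,fx=6,fy=6,interpolation=cv2.INTER_CUBIC)[:600])
E
```

```text
time_s: 5.48
tool_pos: [0.533, -0.0238, 0.0381]
ft_force: [-6.5, -0.6, 5.8]
grip_width: 0.702
t 5.475 tcp [ 0.533  -0.0238  0.0381] jig [-52.1 -37.1] yaw in jig -66.1 F [-6.5 -0.6  5.8] grip 59.9 tilt [-0.001 -0.001 -1.   ]
slide units [ 0.62 -0.14] z -0.0 yaw units -0.01
time_s: 5.85
tool_pos: [0.5504, -0.0286, 0.0381]
ft_force: [-6.4, -0.7, 5.7]
grip_width: 0.704
t 5.85 tcp [ 0.5504 -0.0286  0.0381] jig [-34.  -37.3] yaw in jig -66.1 F [-6.4 -0.7  5.7] grip 60.2 tilt [-0.004 -0.001 -1.   ]
slide units [ 0.33 -0.06] z -0.0 yaw units -0.01
```

View pics/side5c.png

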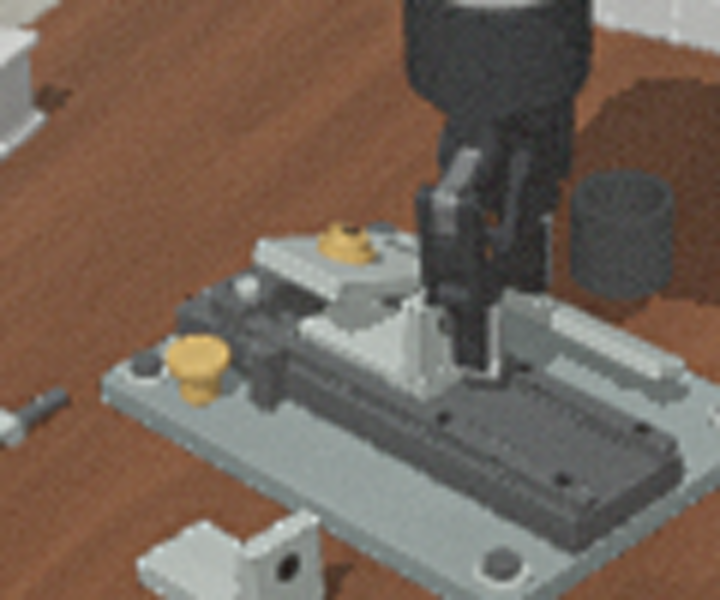

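```bash
python3 -m handwheel '[{"gripper":60,"slide":[0.1,-0.02,0],"delta_rot":[0,0,0]},{"gripper":60,"slide":[0.1,-0.02,0],"delta_rot":[0,0,0]}]'|grep -v rot; python3 -m handwheel '[{"gripper":60,"slide":[0.05,-0.01,0],"delta_rot":[0,0,0]}]'|grep -v rot;python3 -m handwheel '[{"gripper":60,"slide":[0.05,-0.01,0],"delta_rot":[0,0,0]}]'|grep -v rot;  python3 -c "
from h import *
plan(-14,-36,.038)"
```

```text
time_s: 6.15
tool_pos: [0.5625, -0.0314, 0.0382]
ft_force: [-6.3, -1.0, 5.4]
grip_width: 0.705
time_s: 6.28
tool_pos: [0.5654, -0.0321, 0.0381]
ft_force: [-5.8, 0.1, 6.2]
grip_width: 0.704
time_s: 6.4
tool_pos: [0.5681, -0.0328, 0.0381]
ft_force: [-6.4, -0.4, 7.1]
grip_width: 0.703
t 6.4 tcp [ 0.5681 -0.0328  0.0381] jig [-15.9 -37. ] yaw in jig -66.1 F [-6.4 -0.4  7.1] grip 60.0 tilt [-0.008 -0.001 -1.   ]
slide units [0.03 0.01] z -0.0 yaw units -0.01
```

```bash
python3 -m handwheel '[{"gripper":60,"slide":[0.03,-0.01,0],"delta_rot":[0,0,0]}]'|grep -v rot; python3 -m handwheel '[{"gripper":60,"slide":[0.03,-0.01,0],"delta_rot":[0,0,0]}]'|grep -v rot;python3 -m handwheel '[{"gripper":60,"slide":[0.03,-0.01,0],"delta_rot":[0,0,0]}]'|grep -v rot;  python3 - <<'E'
from h import *
plan(-14,-36,.038)
for n,b in(('side',(160,260,260,360)),):
    s=snap(n,n+'6.png');a=cv2.imread(f'pics/{n}6.png')[b[0]:b[1],b[2]-40:b[3]-20];cv2.imwrite(f'pics/{n}6c.png',cv2.resize(a,None,fx=6,fy=6,interpolation=cv2.INTER_CUBIC)[:600])
E
```

```text
time_s: 6.52
tool_pos: [0.5698, -0.0335, 0.0382]
ft_force: [-6.2, -0.3, 5.9]
grip_width: 0.7
time_s: 6.65
tool_pos: [0.5713, -0.0341, 0.0382]
ft_force: [-5.3, -0.1, 5.4]
grip_width: 0.701
time_s: 6.78
tool_pos: [0.5718, -0.0343, 0.038]
ft_force: [-24.2, 5.1, 16.3]
grip_width: 0.704
t 6.775 tcp [ 0.5718 -0.0343  0.038 ] jig [-11.9 -37.5] yaw in jig -66.1 F [-24.2   5.1  16.3] grip 60.2 tilt [-0.013 -0.001 -1.   ]
slide units [-0.03  0.03] z -0.0 yaw units -0.01
```

View pics/side6c.png

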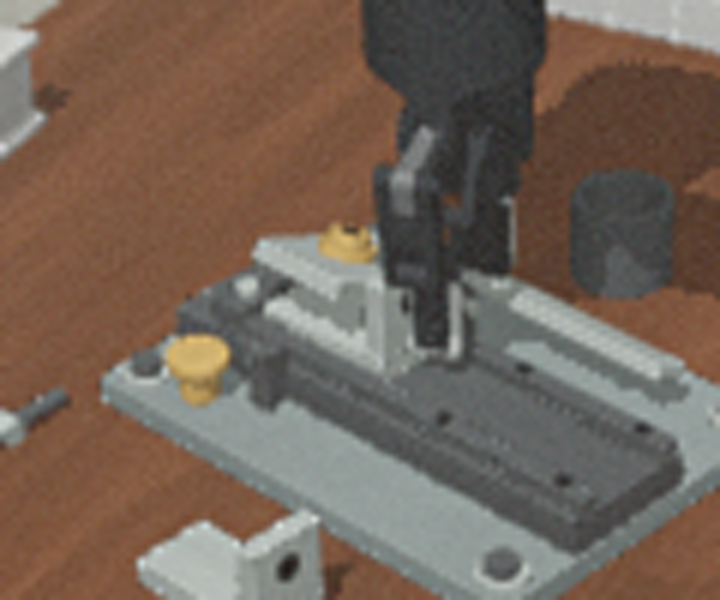

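Run:
```python
from h import *
s=load('side6');q=lambda U,V:((U+.5)/6-.5+220,(V+.5)/6-.5+160)
print('nose top L',w2j(onz(s,*q(265,307),.044)),'rear bottom L',w2j(onz(s,*q(388,370),.036)))
f=lambda x,y,z:((proj(s,[*j2w(x,y),z/1000])-[220,160]+.5)*6-.5).round(0)
for n,p in dict(noseTop=(54,18,44),rearTop=(-16,18,80),rearTopR=(-16,-18,80),rearBot=(-16,18,40),stopTopfront=(54,19,46)).items():print(n,f(*p))
a=cv2.imread('pics/side6.png')[195:235,255:305];cv2.imwrite('pics/z.png',cv2.resize(a,None,fx=14,fy=14,interpolation=cv2.INTER_CUBIC))
g=lambda p:((p+.5)/6-.5+[220,160]-[255,195]+.5)*14-.5
for n,p in dict(noseTop=(54,18,44),rearTop=(-16,18,80),rearTopR=(-16,-18,80),rearBot=(-16,18,40)).items():print(n,g(f(*p)))
```

```text
nose top L [52.0966263  17.96816501] rear bottom L [-12.72353415   8.99527143]
noseTop [262. 305.]
rearTop [376. 293.]
rearTopR [436. 259.]
rearBot [378. 374.]
stopTopfront [260. 302.]
noseTop [122.         222.33333333]
rearTop [388.         194.33333333]
rearTopR [528. 115.]
rearBot [392.66666667 383.33333333]
```

View pics/z.png

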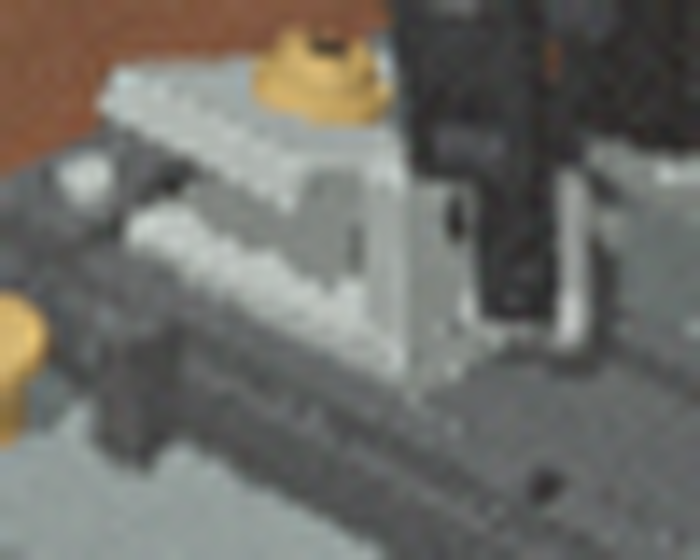

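```bash
python3 -c "
from rig import read_state
s=read_state();print(s['wrist_torque'],s['ft_force'],s['tool_pos'])"; python3 -m handwheel '[{"gripper":60,"slide":[0.05,-0.01,0],"delta_rot":[0,0,0]}]'; python3 -c "
from rig import read_state
s=read_state();print(s['wrist_torque'],s['ft_force'],s['tool_pos'])"
```

```text
[0.57197804 2.56423594 0.39432759] [-17.60266019   4.24795871  12.92759986] [ 0.57171094 -0.03422714  0.03799978]
time_s: 6.95
tool_pos: [0.5721, -0.0341, 0.0379]
ee_rot: [[0.166, -0.986, -0.021], [-0.986, -0.166, 0.001], [-0.005, 0.021, -1.0]]
ft_force: [-40.7, 7.0, 27.2]
grip_width: 0.699
[1.45123181 5.81277026 1.09090419] [-40.7460376    6.98394794  27.17807971] [ 0.57207065 -0.03406851  0.03789826]
```

The force and torque jump acts at the push finger, so the nose is against the stop. I'll back off while keeping the bar pressed, then lift slowly.

```bash
python3 -m handwheel '[{"gripper":60,"slide":[-0.06,0.015,0],"delta_rot":[0,-0.1,0]},{"gripper":60,"slide":[-0.1,0.025,0],"delta_rot":[0,0,0]}]'|grep -v rot
python3 - <<'E'
from h import *
plan(-14,-36,.038)
for n,b in(('side',(160,260,260,360)),):
    s=snap(n,n+'7.png');a=cv2.imread(f'pics/{n}7.png')[195:235,255:305];cv2.imwrite('pics/z7.png',cv2.resize(a,None,fx=14,fy=14,interpolation=cv2.INTER_CUBIC))
E
```

```text
time_s: 7.2
tool_pos: [0.5635, -0.0321, 0.0389]
ft_force: [3.5, -2.1, 5.8]
grip_width: 0.701
t 7.2 tcp [ 0.5635 -0.0321  0.0389] jig [-20.5 -37.4] yaw in jig -66.0 F [ 3.5 -2.1  5.8] grip 59.8 tilt [-0.001 -0.    -1.   ]
slide units [ 0.11 -0.  ] z -0.02 yaw units -0.02
```

View pics/z7.png

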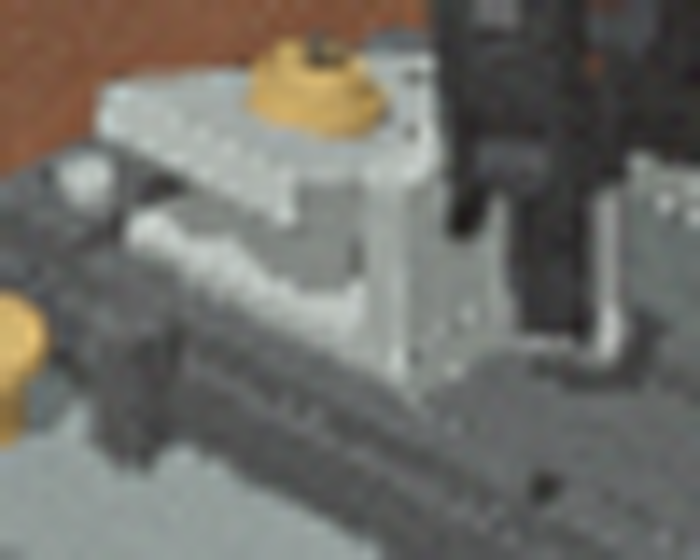

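```bash
python3 -m handwheel '[{"gripper":60,"slide":[-0.03,0.01,0.06],"delta_rot":[0,0,0]},{"gripper":60,"slide":[-0.03,0.01,0.06],"delta_rot":[0,0,0]},{"gripper":60,"slide":[-0.03,0.01,0.06],"delta_rot":[0,0,0]},{"gripper":60,"slide":[-0.02,0,0.06],"delta_rot":[0,0,0]},{"gripper":60,"slide":[-0.02,0,0.06],"delta_rot":[0,0,0]},{"gripper":60,"slide":[-0.02,0,0.1],"delta_rot":[0,0,0]}]'|grep -v rot; python3 -c "
from h import *
plan(-14,-36,.038)"
```

```text
time_s: 8.0
tool_pos: [0.5533, -0.0297, 0.0638]
ft_force: [0.3, 0.3, -1.2]
grip_width: 0.704
t 8.0 tcp [ 0.5533 -0.0297  0.0638] jig [-31.  -37.7] yaw in jig -66.0 F [ 0.3  0.3 -1.2] grip 60.1 tilt [-0.002  0.001 -1.   ]
slide units [ 0.28 -0.04] z -0.43 yaw units -0.02
```

Both fingers are off. Now I move up and well back so the top camera can see the jig.

```bash
python3 -m handwheel '[{"gripper":60,"slide":[0,0,0.3],"delta_rot":[0,0,0]},{"gripper":60,"slide":[0,0,0.5],"delta_rot":[0,0,0]},{"gripper":60,"slide":[0,0,0.6],"delta_rot":[0,0,0]},{"gripper":60,"slide":[0,0,0.6],"delta_rot":[0,0,0]},{"gripper":60,"slide":[0,-0.7,0.2],"delta_rot":[0,0,0]},{"gripper":60,"slide":[-0.1,-0.8,0],"delta_rot":[0,0,0]},{"gripper":60,"slide":[-0.2,-0.8,0],"delta_rot":[0,0,0]},{"gripper":60,"slide":[-0.2,-0.8,0],"delta_rot":[0,0,0]},{"gripper":60,"slide":[-0.2,-0.8,0],"delta_rot":[0,0,0]},{"gripper":60,"slide":[-0.2,-0.8,0],"delta_rot":[0,0,0]},{"gripper":60,"slide":[0,0,0],"delta_rot":[0,0,0]}]'|grep -v rot
python3 - <<'E'
from h import *
for n,b in(('side',(180,270,225,360)),('top',(155,275,200,350))):
    s=snap(n,n+'8.png');a=cv2.imread(f'pics/{n}8.png')[b[0]:b[1],b[2]:b[3]];cv2.imwrite(f'pics/{n}8c.png',cv2.resize(a,None,fx=5,fy=5,interpolation=cv2.INTER_CUBIC)[:600])
E
```

```text
time_s: 9.38
tool_pos: [0.4964, -0.32, 0.2154]
ft_force: [0.3, 0.5, 0.2]
grip_width: 0.704
```

View pics/side8c.png

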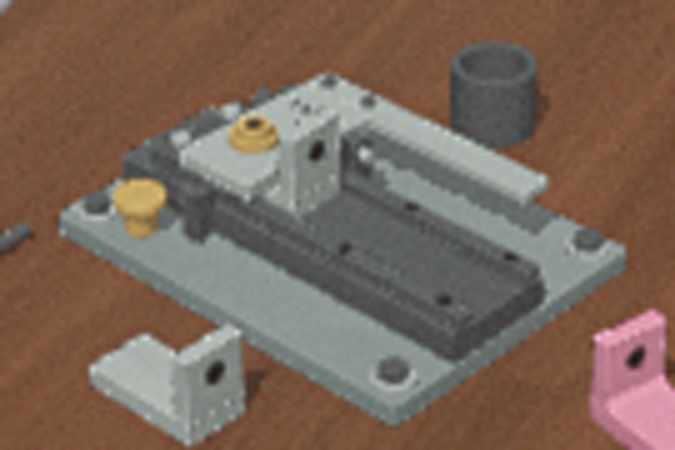

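View pics/top8c.png

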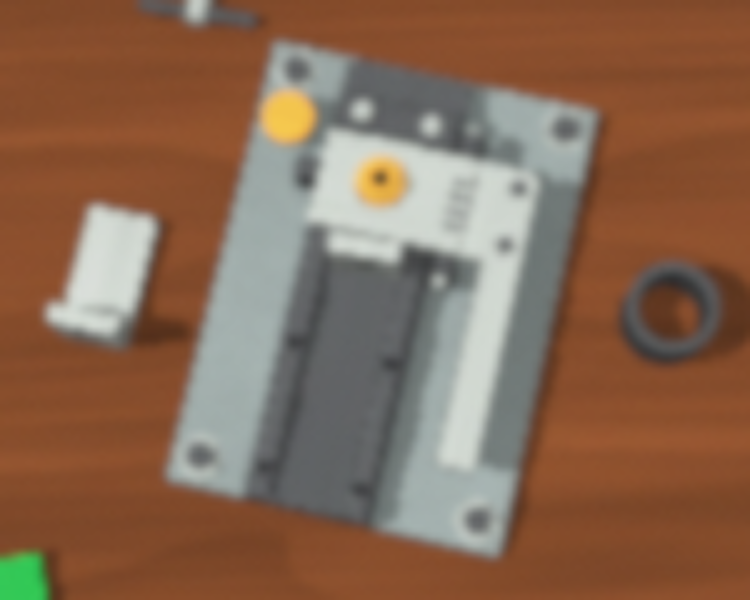

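Run:
```python
from h import *
T=load('top8');S=load('side8')
tc=lambda U,V:((U+.5)/5-.5+200,(V+.5)/5-.5+155)
sc=lambda U,V:((U+.5)/5-.5+225,(V+.5)/5-.5+180)
for p in((327,250),(397,263)):print('rear top',w2j(onz(T,*tc(*p),.08)).round(1))
for p in((282,150),(337,118)):print('rear top side',w2j(onz(S,*sc(*p),.08)).round(1))
X,g=tri(T,tc(380,178),S,sc(254,123));print('bush',w2j(X).round(1),X[2].round(4),g.round(4))
# same features, before
print('bef rear top',[w2j(onz(T,*tc(*p),.08)).round(1) for p in((287,418),(360,437))])
# home predicted in the crops
t=lambda x,y,z:((proj(T,[*j2w(x,y),z/1000])-[200,155]+.5)*5-.5).round(0)
q=lambda x,y,z:((proj(S,[*j2w(x,y),z/1000])-[225,180]+.5)*5-.5).round(0)
for n,p in dict(rtL=(-16,18,80),rtR=(-16,-18,80),flapL0=(0,32,50),flapL50=(50,32,50),bush0=(27,0,60),rearBotL=(-16,18,40)).items():print(n,t(*p),q(*p))
a=np.abs(cv2.imread('pics/top8.png').astype(int)-cv2.imread('pics/top0.png')).max(2)>60
```

```text
rear top [-16.9  15.8]
rear top [-15.7 -19. ]
rear top side [-17.4  23.5]
rear top side [-17.2 -16. ]
bush [27.2 -0.6] 0.0657 0.0003
bef rear top [array([-101.7,   15.9]), array([-102.8,  -20.5])]
rtL [323. 247.] [288. 144.]
rtR [395. 263.] [338. 116.]
flapL0 [306. 223.] [247. 195.]
flapL50 [328. 129.] [178. 159.]
bush0 [379. 181.] [254. 133.]
rearBotL [326. 263.] [290. 212.]
```

```bash
python3 -c "
from rig import hand_in
print(hand_in())"
```

```text
the job is handed in; nothing more can be done
None
```

The jig is loaded and handed in at about 9.5 s. One fingertip held the bar down at a leaf angle of about 0.4, and the other pushed the bracket roughly 86 mm along the guide to the stop. I then backed the push finger off with the flap still up, lifted both fingers slowly and moved the arm away.

**Home against the stop:** At the end of the push the force jumped to about 41 N along x and 27 N upward. The wrist torque placed that load on the push finger, so it came from the bracket meeting the stop. In the last pictures the rear face is at jig x of about -16.3 mm (top view) and -17.3 mm (side view), against -16 for home. An earlier side-view reading, taken while pushing, suggested it was 2–3 mm short. That is slightly more than the calibration's 2 mm, and the contact and the final top view don't support it.

**Flap shut on the foot:** The bush top measured 4.4 mm higher than with the flap empty. That is a leaf angle of about 0.1, against 0.09 for flat on the foot.

**Everything else:** The spare, slip bush, coupling and chuck key looked unmoved in the last pictures. I did not check the wrench and the weight; the arm stayed well above the bench on its way in and out. The gripper is clear of everything.

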